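# Lay the remote flat in its box and push the lid shut

## Robot

A 6-joint arm with a two-finger parallel gripper is mounted at the origin on a cart in front of the work surface, level with it; the furniture and walls round the work are solid. World frame = base frame: x ahead of the robot, y to its left, z up, the work surface at z = 0. Lengths are in m, angles in degrees, forces in N, time in s.
With the tool pointing down it reaches from about 0.35 to 0.875 m from the base axis. Payload 15.5 kg.
Tool frame: the origin (TCP) lies at the very end of the fingers, on their centre line; the grasp point (between the pads) lies 19 mm behind it; z points along the fingers, y is the line along which they close (so a half turn about z gives the same grasp; the last joint's range is limited). The gripper opens to 85 mm and grips with 20 to 120 N. Pads are 22 mm wide; open, the fingers measure 114 mm over their backs; the gripper's body (76 mm by 85 mm) begins 54 mm behind the grasp point. The pads swing forward as they close: fully open they stand 13 mm farther back than shut.
Start: joints at [64.773, 28.281, 77.091, -0, 74.628, -5.472], TCP at [0.211, 0.588, 0.231] pointing down, gripper open.
Joint ranges: [-166.48, 166.48], [-47.26, 123.95], [12.59, 153.08], [-70.14, 250.14], [6.76, 159.57], [-176.63, 176.63]. Speed limits (degrees/s): [108.29, 108.29, 147.25, 172.46, 172.46, 172.46].

## Interface

Orientations are given as [roll, pitch, yaw] about the fixed x, y, z axes, in that order (R = Rz(yaw) Ry(pitch) Rx(roll)).
In Python, from station import arm, eyes, job gives the robot as it stands.
- The arm moves only by the tool apply_moves, never from a script. Its arguments are lists of equal length, an entry for each row: "slide": the shift along the world's x, y, z in cm, a list of three; "yaw": the turn about the world's z in degrees. A call has 1 to 20 rows; each row shifts and turns the commanded pose from where the row before left it; what a row does not reach is not made up. A row lasts 1/8 s, in which the tool goes at most 62.5 mm and 10.7 degrees, less where a joint would pass 70% of its speed; a pose out of reach is approached as far as the arm can. A call is refused whole if a number of a shift passes 6.25 or a number of a turn 10.7, either way. A call with a gripper value outside its range is refused whole. "fingers" is the opening, from -1 (shut) to 1 (fully open), so that 0 is half open, set as the call begins (left out, the last holds). The fingers move at their own pace and stop on an object; "grip_force" is the grip in N (left out, the last holds). Time passes only in rows, so rows that do not move let the fingers close. It gives the time, the measured TCP pose, the force, the opening and the grip force at its end, in the units of the state.
- arm.get_state(): the state, without advancing time (a new reading comes with each control period).
- eyes.get_image(name): name is "side" or "top" or "wrist"; returns (picture, depth): 480x640x3 uint8, blue, green, red; 480x640 float32, m along the optical axis (not along the pixel's ray), 0 where there is no reading.
- eyes.camera_model(name): a dict with "intrinsics" (3x3 intrinsics, pixels), "cam_to_world" (4x4, takes a point from camera to world coordinates). Camera axes: x right, y up, looking along -z (the intrinsics and any distortion apply to the point x, -y, -z); pixel columns grow to the right and rows downward; lengths in m; the calibration is good to about 2 mm. A picture is of the moment at which its call begins: read the wrist's pose just before it. camera_model takes no time and is no camera call; for the wrist camera it gives the pose at the moment of the call.
- job.job_done(): hands the job in; it is judged then, once.
Trained networks look in the newest picture that a camera, given by its name, has taken for a name from the list of things; names that differ only in an ending like _2 or _b are one class to them, and where a whole thing is asked for, a point or a joint stands for the part that bears it (a point fixed in the world has none). Each returns a list of dicts, best first, with "score" (0 to 1); they miss things now and then, are a little off and sometimes report something else, mostly with a low value. They report only what shows in the picture. A call takes as long as a camera call.
- eyes.cut_out(camera, label): "pixels" (480x640 bool, what is visible of it) and "extent" ([left, top, right, bottom] in pixels, round what is visible of it).
- eyes.pinpoint(camera, label): "uv" ([column, row] in pixels: a listed point, or the origin of a listed thing).
The state is a dict: "time_s": time; "qpos": joint angles; "qvel": joint speeds; "tau": joint torques, N m; "tool_pos": TCP position; "tcp_rot": TCP orientation; "ft_force": force on the tool from outside, world axes, zero at the start; "torque": the same for the moment, N m; "gripper_width": finger opening in m; "grasp_force": force on a finger pad.
Only numpy, scipy, OpenCV 4.12 (cv2) and the standard library are available. Lean on these libraries where they do the work, as an engineer would, in place of code of your own. Each camera call takes 0.05 s, during which the arm holds its last target. There are 200 camera calls.

## Task

The remote control has been left standing on its long edge in the open black box, so the lid cannot close. Without picking anything up, push the remote over gently with a fingertip so that it lies flat on its back inside the box, buttons up; only then push the lid over and leave it fully shut. Leave the box standing where it is and do not disturb the other things on the worktop.

Things in the scene. Friction and masses are not known exactly. Their poses are not given: they have to be found in the camera images.
- gift_box: Black card box with hinged lid, loose on the worktop, 0.28 kg plus a lid of 0.1 kg. Outside 142 (its x) x 193 (its y) x 46 mm high without the lid; walls 3.5 mm; a solid insert raises the inner floor to 15.5 mm, so it is 30 mm deep inside, 133 x 183 mm. Origin: centre of the underside, z up. The lid is hinged along the far wall (+x side); the -x side is towards the robot, turned by up to about 0.6 rad either way.
- gift_box_lid (a joint): Lid angle in rad: 0 fully shut, 1.83 open as far as it goes (leaning back past upright, away from the robot); starts open, 1.55 to 1.8. The lid is a plate 142 (from hinge to free edge) x 193 x 11.5 mm; hinge axis along the box's y at box x = +71, z = 46 mm. The hinge has friction and damping: the lid stays where it is left above about 1.2 rad; pushed below about 1.0 rad it sinks slowly shut by its own weight, in 2 to 3 s.
- lid_edge (a point): Middle of the lid's free edge (front edge when shut), half way through its thickness. With the lid fully open it stands about 180 mm above the worktop and some 110 mm beyond the box's centre.
- box_floor (a point): Centre of the box's inner floor, 15.5 mm over the underside; axes as the box.
- remote: Dark grey remote control with coloured buttons, 167 (its x) x 46 (its y) x 19 mm (its z), about 0.11 kg. Origin: centre of its back face; its z points out of the button side. At the start it stands in the box on its long edge, its length along the box's y, buttons towards the robot (-x of the box), its upper edge 61 mm over the worktop, 15 mm above the box's rim; pushed at the upper edge it tips rather than slides.
- tumbler: Upturned clear glass, 79 mm across, 90 high; origin under its centre. Bystander.
- spice_jar: Spice jar with green cap, 46 mm across, 106 high; origin under its centre. Bystander.
- tape: Roll of tan packing tape, 96 mm across, 48 high; origin under its centre. Bystander.
- charger: White phone charger block, 49 x 28 x 26 mm; origin under its centre. Bystander.
- keys: Bunch of keys lying flat, 110 x 121 x 8 mm; origin under its centre. Bystander.

How it is judged (in metres and radians):
On the way, in this order (a step that is already met when the one before it is completed fails the run):
1. the remote lies flat on its back on the box's floor, buttons up, while the lid is still open (angle between remote's own z axis and vertical below 0.2 rad and z of remote in the frame of box_floor below 0.012 m and x of remote in the frame of box_floor between -0.067 and 0.067 m and y of remote in the frame of box_floor between -0.05 and 0.05 m and value of joint gift_box_lid above 1 rad), for 0.2 s.
2. the lid is fully shut (value of joint gift_box_lid below 0.035 rad), for 0.2 s.
At the end, for the whole second after the job is handed in: The remote lies flat (within 0.2 rad) on its back on the box's floor, buttons up; the lid is shut within 0.035 rad; the box stands flat within 30 mm of where it stood; all is at rest (angle between remote's own z axis and vertical below 0.2 rad and z of remote in the frame of box_floor below 0.012 m and x of remote in the frame of box_floor between -0.067 and 0.067 m and y of remote in the frame of box_floor between -0.05 and 0.05 m and value of joint gift_box_lid below 0.035 rad and distance of gift_box from where it was at the start of the episode below 0.03 m and angle between gift_box's own z axis and vertical below 0.05 rad and linear speed of each of gift_box, remote below 0.02 m/s); the robot touches nothing.
It fails at once if the remote is lifted: the middle of its back rises more than about 25 mm above its starting height (height (world z) of remote above 0.065 m).
It fails at once if the fingers squeeze or shove the remote with more than 20 N (contact force between the fingers and remote above 20 N).
It fails at once if the box is lifted or tilted (height (world z) of gift_box above 0.015 m or angle between gift_box's own z axis and vertical above 0.15 rad).
It fails at once if the box is shoved more than 30 mm (distance of gift_box from where it was at the start of the episode above 0.03 m).
It fails at once if a bystander is moved more than 20 mm (distance of any of tumbler, spice_jar, tape, charger, keys from where it was at the start of the episode above 0.02 m).
It also fails if it takes over 45 s, if anything falls off the work surface, if the arm or the gripper's body presses on something with over 40 N, if the wrist force passes 120 N, or if a joint passes its speed limit or range.

## Working session

There is one attempt and no reset: what is moved stays moved. The work goes in short steps, Python scripts to look and compute and a tool call to move; the robot and the scene stay as the last step left them, time stands still between calls to the robot, and variables do not carry over. Pictures are saved under pics/ and viewed, at most 10 in all, crops included, and the job is handed in when it is done.

Besides the shell and the picture viewer there is one more tool, called after "Emit:" as name([rows], argument=value, ...), one row to a line, values as JSON. apply_moves: Moves the arm, as the interface text tells. Its arguments: {"type":"object","properties":{"slide":{"type":"array","items":{"type":"array","items":{"type":"number"}}},"yaw":{"type":"array","items":{"type":"number"}},"fingers":{"type":"number"},"grip_force":{"type":"number"}},"required":["slide","yaw"]}

```bash
mkdir -p pics
cat > h.py <<'E'
import numpy as np, cv2
from station import arm, eyes, job
def world(cam,mask,d):
    m=eyes.camera_model(cam);K=np.array(m["intrinsics"]);T=np.array(m["cam_to_world"])
    v,u=np.nonzero(mask&(d>0));z=d[v,u]
    P=np.stack([(u-K[0,2])/K[0,0]*z,-(v-K[1,2])/K[1,1]*z,-z,np.ones_like(z)])
    return (T@P)[:3].T
E
python3 - <<'E'
from h import *
s=arm.get_state();print(s["time_s"],s["tool_pos"],s["tcp_rot"],s["gripper_width"])
ims=[]
for c in("top","side"):
    p,d=eyes.get_image(c);ims.append(p);print(c,np.round(eyes.camera_model(c)["cam_to_world"],3).tolist())
    for l in("gift_box","gift_box_lid","remote","tumbler","spice_jar","tape","charger","keys"):
        r=eyes.cut_out(c,l)
        if r:
            W=world(c,r[0]["pixels"],d)
            print(l,round(r[0]["score"],2),r[0]["extent"],np.round(np.percentile(W,[2,50,98],axis=0),3).tolist() if len(W) else 0)
cv2.imwrite("pics/a.png",ims[0]);cv2.imwrite("pics/b.png",ims[1])
E
```

```text
0.0 [0.21111568 0.58787752 0.23065951] [-1.79927013e+02 -6.57952809e-03  1.60243261e+02] 0.08541812646072366
top [[0.003, 0.992, -0.126, 0.309], [-1.0, 0.003, 0.001, 0.007], [0.002, 0.126, 0.992, 1.478], [0.0, 0.0, 0.0, 1.0]]
gift_box 0.79 [217.5, 180.4, 309.3, 266.9] [[0.423, 0.059, 0.007], [0.54, 0.167, 0.019], [0.623, 0.263, 0.188]]
gift_box_lid 0.73 [220.4, 177.6, 283.7, 231.1] [[0.523, 0.115, 0.054], [0.575, 0.194, 0.138], [0.628, 0.27, 0.19]]
remote 0.78 [250.2, 224.8, 298.1, 255.0] [[0.447, 0.067, 0.018], [0.49, 0.131, 0.057], [0.531, 0.2, 0.065]]
tumbler 0.79 [143.4, 205.7, 173.9, 229.7] [[0.523, 0.455, -0.002], [0.554, 0.478, 0.08], [0.59, 0.519, 0.092]]
spice_jar 0.74 [383.3, 261.6, 403.1, 276.6] [[0.382, -0.251, 0.016], [0.402, -0.224, 0.103], [0.424, -0.207, 0.111]]
tape 0.63 [440.2, 203.9, 474.2, 234.7] [[0.511, -0.485, -0.002], [0.558, -0.437, 0.042], [0.599, -0.391, 0.051]]
keys 0.6 [145.4, 270.9, 178.9, 305.3] [[0.304, 0.438, -0.005], [0.354, 0.478, 0.002], [0.383, 0.539, 0.009]]
side [[0.997, 0.03, -0.075, 0.366], [-0.078, 0.618, -0.782, -1.138], [0.023, 0.786, 0.618
[... 223 characters left out ...]
84, 0.125], [0.639, 0.27, 0.189]]
remote 0.82 [302.1, 201.3, 342.6, 241.1] [[0.45, 0.065, 0.016], [0.493, 0.131, 0.048], [0.537, 0.2, 0.064]]
tumbler 0.59 [324.0, 139.7, 346.3, 171.9] [[0.53, 0.457, 0.008], [0.548, 0.476, 0.078], [0.595, 0.516, 0.094]]
spice_jar 0.66 [287.4, 288.9, 309.6, 331.5] [[0.387, -0.254, 0.004], [0.407, -0.246, 0.072], [0.43, -0.21, 0.109]]
tape 0.73 [353.4, 367.1, 399.7, 416.4] [[0.516, -0.485, 0.003], [0.56, -0.45, 0.035], [0.602, -0.396, 0.051]]
charger 0.8 [273.9, 374.6, 295.4, 399.2] [[0.354, -0.427, 0.004], [0.375, -0.411, 0.025], [0.397, -0.388, 0.03]]
keys 0.58 [255.5, 155.3, 291.5, 174.2] [[0.309, 0.438, -0.002], [0.365, 0.478, 0.004], [0.401, 0.539, 0.009]]
```

Run:
```python
from h import *
a=cv2.imread("pics/a.png")[160:290,190:340];b=cv2.imread("pics/b.png")[130:270,260:410]
cv2.imwrite("pics/c.png",np.vstack([np.hstack([cv2.resize(a,(390,390)),cv2.resize(b,(390,390))])]))
for c in("top","side"):
    p,d=eyes.get_image(c)
    r=eyes.cut_out(c,"remote")[0]["pixels"];W=world(c,r,d);W=W[(W[:,2]>.052)&(W[:,2]<.07)]
    R=cv2.minAreaRect((W[:,:2]*1000).astype(np.float32));print(c,"remote top",R,np.median(W[:,2]))
    q,w,_=cv2.fitLine((W[:,:2]*1000).astype(np.float32),cv2.DIST_HUBER,0,.01,.01)[:3];print(q,w)
    g=eyes.cut_out(c,"gift_box")[0]["pixels"];l=eyes.cut_out(c,"gift_box_lid")[0]["pixels"]
    l&=~cv2.dilate(r.astype(np.uint8),np.ones((3,3))).astype(bool)
    G=world(c,g&~l&~r,d);G=G[(G[:,2]>.005)&(G[:,2]<.055)];print("box",cv2.minAreaRect((G[:,:2]*1000).astype(np.float32)))
    L=world(c,l,d);L=L[L[:,2]>.06]
    m=L.mean(0);n=np.linalg.svd(L-m)[2][2] if len(L)<5000 else 0
    print("lid n",n,m,"top edge",np.percentile(L[:,2],98),L[L[:,2]>np.percentile(L[:,2],90)].mean(0))
```

```text
top remote top ((491.087646484375, 133.5508270263672), (18.923187255859375, 159.841552734375), 32.31116485595703) 0.05894941126825226
[0.53311354] [-0.8460437]
box ((511.6263122558594, 149.51280212402344), (150.14324951171875, 190.2422637939453), 33.45330810546875)
lid n [-0.82693539 -0.54562048  0.13592697] [0.5758326  0.19368369 0.13841584] top edge 0.1901365453113885 [0.58198874 0.19934698 0.188941  ]
side remote top ((496.9793395996094, 131.87045288085938), (21.011560440063477, 165.07777404785156), 31.405757904052734) 0.06000605013510363
[0.5292097] [-0.8484911]
box ((530.67431640625, 157.5847625732422), (187.40792846679688, 199.284423828125), 32.98440933227539)
lid n [-0.82796935 -0.54944197  0.11216183] [0.58538464 0.18531302 0.1291287 ] top edge 0.18924100468977806 [0.59226505 0.1883375  0.18690422]
```

View pics/c.png

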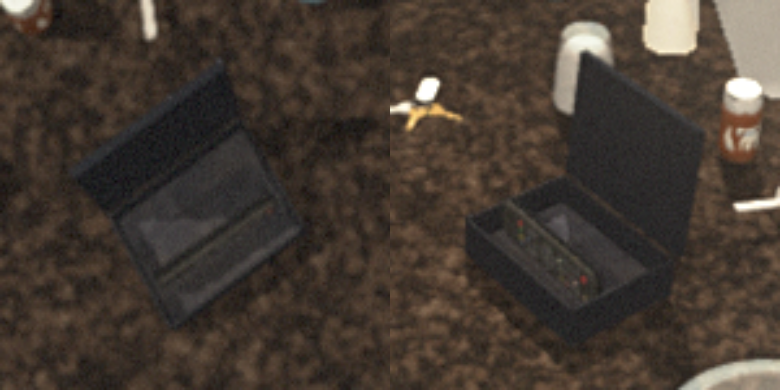

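Emit:
apply_moves([
  [2,-4,0],
  [2,-4,0],
  [2,-4,0],
  [2,-4,0],
  [2,-4,0],
  [2,-4,0],
  [2,-4,0],
  [2,-4,0],
  [2,-4,0],
  [2,-4,0],
  [2,-4,0],
  [2,-3.6,0],
  [0.9,0,0],
  [0,0,0],
], yaw=[-3,-3,-3,-3,-3,-3,-3,-3,-3,-3,-3,-3,-1.7,0], fingers=-1)

```text
time_s: 3.05
tool_pos: [0.4606, 0.1124, 0.2313]
tcp_rot: [180.0, -0.0, 122.5]
ft_force: [0.4, 0.1, 0.1]
gripper_width: 0.0002
grasp_force: 0.0
```

Run:
```python
from h import *
s=arm.get_state();print(s["time_s"],s["tool_pos"],s["tcp_rot"],s["gripper_width"],s["ft_force"])
p,d=eyes.get_image("wrist");cv2.imwrite("pics/w1.png",p)
for l in("remote","gift_box"):
    r=eyes.cut_out("wrist",l)
    if r:
        W=world("wrist",r[0]["pixels"],d);z=W[:,2]
        if l=="remote": W=W[(z>.055)&(z<.07)]
        else: W=W[(z>.04)&(z<.052)]
        print(l,r[0]["score"],r[0]["extent"],len(W),np.median(W[:,2]),cv2.minAreaRect((W[:,:2]*1000).astype(np.float32)))
```

```text
3.05 [0.46060982 0.11242342 0.23125027] [ 1.79985436e+02 -7.89730381e-03  1.22512418e+02] 0.0001659994420101356 [0.37610922 0.10874772 0.10946013]
remote 0.75 [349.0, 129.7, 375.1, 303.3] 2969 0.058929587045505605 ((491.82000732421875, 137.1474609375), (18.1160945892334, 161.74266052246094), 31.89275550842285)
gift_box 0.59 [306.7, 78.9, 632.4, 403.7] 3316 0.045108680206793816 ((509.9961853027344, 151.2522430419922), (142.81883239746094, 191.73451232910156), 33.579715728759766)
```

View pics/w1.png

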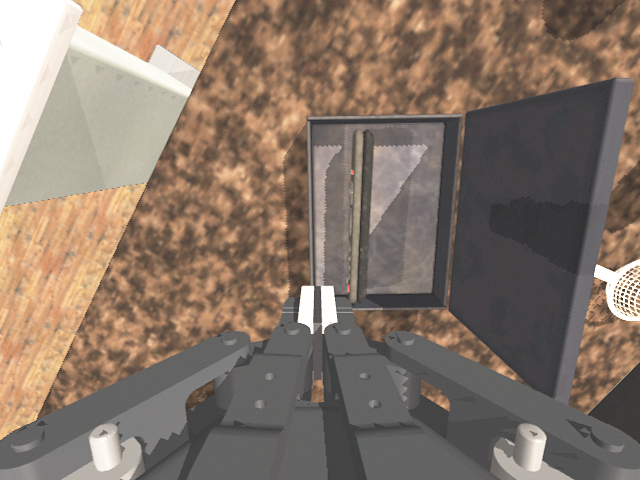

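Emit:
apply_moves([
  [0,0,-3],
  [0,0,-4],
  [0,0,-4],
  [0,0,-3],
  [0,0,-2],
  [0,0,-1],
  [0,0,-0.8],
  [0,0,0],
  [0.34,0.21,0],
  [0.34,0.21,0],
  [0.34,0.21,0],
  [0,0,0],
], yaw=[0,0,0,0,0,0,0,0,0,0,0,0])

```text
time_s: 4.7
tool_pos: [0.4709, 0.1187, 0.0534]
tcp_rot: [180.0, 0.0, 122.6]
ft_force: [-1.2, -0.2, 1.0]
gripper_width: -0.0001
grasp_force: 0.0
```

Emit:
apply_moves([
  [0.17,0.11,0],
  [0.17,0.11,0],
  [0.17,0.11,0],
  [0.17,0.11,0],
], yaw=[0,0,0,0])

```text
time_s: 5.2
tool_pos: [0.4774, 0.123, 0.0533]
tcp_rot: [-180.0, -0.0, 122.5]
ft_force: [-0.1, -0.8, 0.3]
gripper_width: -0.0003
grasp_force: 0.0
```

Emit:
apply_moves([
  [0.17,0.11,0],
  [0.17,0.11,0],
  [0.17,0.11,0],
  [0.17,0.11,0],
], yaw=[0,0,0,0])

```text
time_s: 5.7
tool_pos: [0.4841, 0.1274, 0.0533]
tcp_rot: [-180.0, -0.0, 122.5]
ft_force: [0.1, -0.2, 0.5]
gripper_width: -0.0001
grasp_force: 0.1
```

Run:
```python
from h import *
p,d=eyes.get_image("wrist");cv2.imwrite("pics/w2.png",p)
for l in("remote","gift_box"):
    r=eyes.cut_out("wrist",l)
    if r:
        W=world("wrist",r[0]["pixels"],d);z=W[:,2]
        print(l,np.round(np.percentile(W,[2,50,98],axis=0),3).tolist())
```

```text
remote [[0.45, 0.134, 0.025], [0.474, 0.175, 0.059], [0.507, 0.208, 0.062]]
gift_box [[0.413, 0.105, 0.013], [0.527, 0.193, 0.022], [0.592, 0.261, 0.087]]
```

View pics/w2.png

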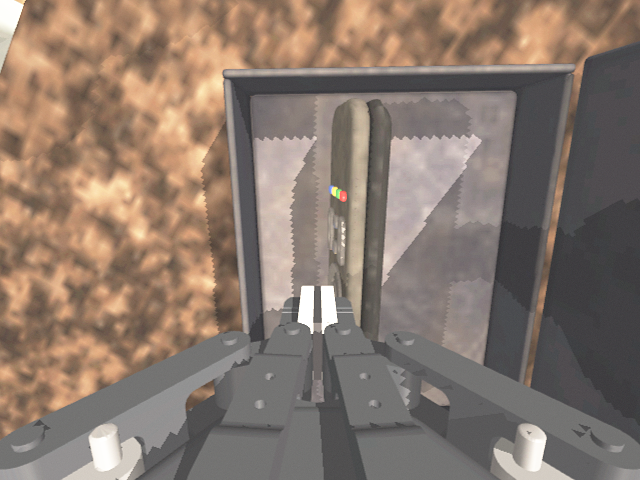

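The picture shows the remote (cols 330–390, rows 95–340) beginning to tip, with its buttons starting to face up. I'll keep pushing.

Emit:
apply_moves([
  [0.17,0.11,0],
  [0.17,0.11,0],
  [0.17,0.11,0],
  [0.17,0.11,0],
], yaw=[0,0,0,0])

```text
time_s: 6.35
tool_pos: [0.491, 0.1318, 0.0533]
tcp_rot: [180.0, 0.0, 122.5]
ft_force: [-0.6, -0.4, -0.2]
gripper_width: 0.0001
grasp_force: 0.0
```

Emit:
apply_moves([
  [0.17,0.11,0],
  [0.17,0.11,0],
  [0.17,0.11,0],
  [0,0,0],
  [0,0,0],
  [0,0,0],
], yaw=[0,0,0,0,0,0])

```text
time_s: 7.1
tool_pos: [0.4959, 0.135, 0.0533]
tcp_rot: [-180.0, -0.0, 122.5]
ft_force: [0.3, 0.2, 0.2]
gripper_width: 0.0002
grasp_force: 0.0
```

Run:
```python
from h import *
p,d=eyes.get_image("wrist");cv2.imwrite("pics/w3.png",p)
for l in("remote","gift_box"):
    r=eyes.cut_out("wrist",l)
    if r:
        W=world("wrist",r[0]["pixels"],d);z=W[:,2]
        print(l,np.round(np.percentile(W,[2,50,98],axis=0),3).tolist())
```

```text
remote [[0.467, 0.134, 0.03], [0.502, 0.184, 0.032], [0.543, 0.227, 0.034]]
gift_box [[0.413, 0.102, 0.013], [0.529, 0.198, 0.039], [0.588, 0.264, 0.1]]
```

View pics/w3.png

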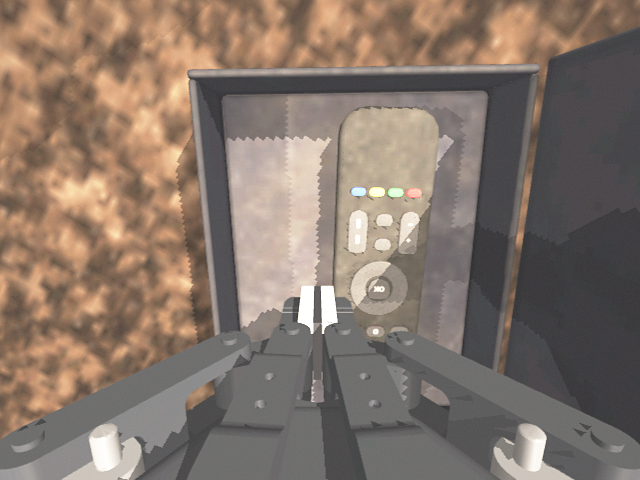

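The remote lies flat with its buttons up (cols 335–440, top at z ≈ 0.033, as expected). Next I'll go up and over, behind the lid.

Emit:
apply_moves([
  [0,0,2],
  [0,0,4],
  [0,0,4],
  [0,0,4],
  [0,0,4],
  [1.8,1.2,1],
  [2.6,1.8,0],
  [2.6,1.8,0],
  [2.6,1.8,0],
  [2.6,1.8,0],
  [1,0.8,0],
  [0,0,-2],
  [0,0,-3],
  [0,0,-3],
  [0,0,0],
], yaw=[0,0,0,0,0,0,0,0,0,0,0,0,0,0,0])

```text
time_s: 9.12
tool_pos: [0.6262, 0.2264, 0.1614]
tcp_rot: [-179.7, -0.1, 122.5]
ft_force: [0.3, 0.1, 0.1]
gripper_width: 0.0001
grasp_force: 0.0
```

Emit:
apply_moves([
  [-0.42,-0.27,0],
  [-0.42,-0.27,0],
  [-0.42,-0.27,0],
  [-0.42,-0.27,0],
  [-0.42,-0.27,0],
  [-0.42,-0.27,0],
], yaw=[0,0,0,0,0,0])

```text
time_s: 9.88
tool_pos: [0.6025, 0.2106, 0.1633]
tcp_rot: [180.0, 0.0, 122.5]
ft_force: [1.4, 0.2, 0.5]
gripper_width: 0.0001
grasp_force: 0.2
```

Emit:
apply_moves([
  [-0.42,-0.27,0],
  [-0.42,-0.27,0],
  [-0.42,-0.27,0],
  [-0.42,-0.27,0],
  [-0.42,-0.27,0],
  [-0.42,-0.27,0],
], yaw=[0,0,0,0,0,0])

```text
time_s: 10.62
tool_pos: [0.5773, 0.1944, 0.1633]
tcp_rot: [-180.0, 0.0, 122.5]
ft_force: [-0.0, 0.8, 0.8]
gripper_width: 0.0
grasp_force: 0.2
```

Run:
```python
from h import *
p,d=eyes.get_image("side");cv2.imwrite("pics/s1.png",cv2.resize(p[90:270,230:430],(800,600)[:2]))
```

```text
(no output)
```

View pics/s1.png

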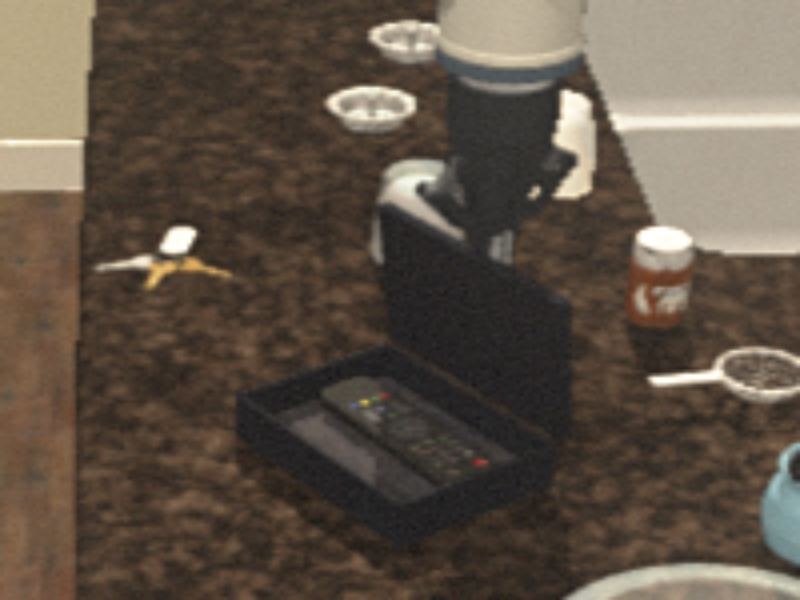

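Lid is tilting, remote flat (near 400,430). I'll keep pushing while lowering the tip.

Emit:
apply_moves([
  [-0.3,-0.19,-0.15],
  [-0.3,-0.19,-0.15],
  [-0.3,-0.19,-0.15],
  [-0.3,-0.19,-0.15],
  [-0.3,-0.19,-0.15],
  [-0.3,-0.19,-0.15],
  [-0.3,-0.19,-0.15],
  [-0.3,-0.19,-0.15],
], yaw=[0,0,0,0,0,0,0,0])

```text
time_s: 11.68
tool_pos: [0.5533, 0.1793, 0.1512]
tcp_rot: [-180.0, -0.0, 122.5]
ft_force: [-0.4, -0.0, -0.0]
gripper_width: 0.0002
grasp_force: 0.1
```

Emit:
apply_moves([
  [-0.3,-0.19,-0.15],
  [-0.3,-0.19,-0.15],
  [-0.3,-0.19,-0.15],
  [-0.3,-0.19,-0.15],
  [-0.3,-0.19,-0.15],
  [-0.3,-0.19,-0.15],
  [-0.3,-0.19,-0.15],
  [-0.3,-0.19,-0.15],
  [-0.3,-0.19,0],
  [-0.3,-0.19,0],
], yaw=[0,0,0,0,0,0,0,0,0,0])

```text
time_s: 12.92
tool_pos: [0.5234, 0.1603, 0.1393]
tcp_rot: [-180.0, 0.0, 122.6]
ft_force: [-0.4, 0.6, 1.4]
gripper_width: -0.0004
grasp_force: 0.0
```

Emit:
apply_moves([
  [0,0,0.5],
  [0,0,2],
  [0,0,3],
  [0,0,3],
  [0,0,0],
  [0,0,0],
  [0,0,0],
  [0,0,0],
  [0,0,0],
  [0,0,0],
  [0,0,0],
  [0,0,0],
  [0,0,0],
  [0,0,0],
  [0,0,0],
  [0,0,0],
  [0,0,0],
  [0,0,0],
  [0,0,0],
  [0,0,0],
], yaw=[0,0,0,0,0,0,0,0,0,0,0,0,0,0,0,0,0,0,0,0])

```text
time_s: 15.42
tool_pos: [0.5235, 0.1604, 0.2243]
tcp_rot: [-180.0, -0.0, 122.5]
ft_force: [0.4, 0.3, 0.3]
gripper_width: 0.0003
grasp_force: 0.0
```

```bash
cat > lid.py <<'E'
from h import *
print(arm.get_state()["time_s"])
p,d=eyes.get_image("side");cv2.imwrite("pics/s2.png",cv2.resize(p[90:270,230:430],(800,600)))
for c in("side","top"):
    if c=="top":p,d=eyes.get_image(c)
    for l in("gift_box_lid",):
        r=eyes.cut_out(c,l)
        if r:
            W=world(c,r[0]["pixels"],d);W=W[W[:,2]>.045]
            print(c,l,np.round(np.percentile(W,[2,50,98],axis=0),3).tolist(),cv2.minAreaRect((W[:,:2]*1000).astype(np.float32)))
            B=(W[:,0]-.51)*.843+(W[:,1]-.151)*.537
            print("slope",np.polyfit(B,W[:,2],1))
E
python3 lid.py
```

```text
15.425
side gift_box_lid [[0.419, 0.042, 0.051], [0.513, 0.136, 0.059], [0.606, 0.241, 0.064]] ((513.2415771484375, 146.51242065429688), (150.26705932617188, 198.59765625), 32.19399642944336)
slope [0.01045725 0.05911753]
top gift_box_lid [[0.455, 0.043, 0.051], [0.505, 0.111, 0.057], [0.595, 0.25, 0.583]] ((484.97698974609375, 132.63430786132812), (195.39892578125, 192.93064880371094), 32.972496032714844)
slope [-0.91060598  0.06574039]
```

View pics/s2.png

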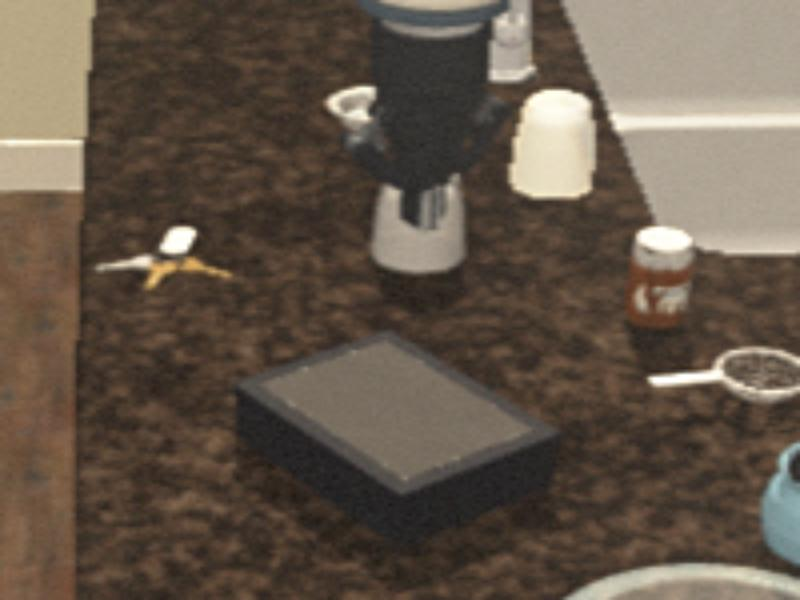

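The box (cols 235–560, rows 330–545) looks closed. I'll wait a moment and check that the slope has settled.

Emit:
apply_moves([
  [0,0,2],
  [0,0,0],
  [0,0,0],
  [0,0,0],
  [0,0,0],
  [0,0,0],
  [0,0,0],
  [0,0,0],
  [0,0,0],
  [0,0,0],
  [0,0,0],
  [0,0,0],
  [0,0,0],
  [0,0,0],
  [0,0,0],
  [0,0,0],
], yaw=[0,0,0,0,0,0,0,0,0,0,0,0,0,0,0,0])

```text
time_s: 17.62
tool_pos: [0.5235, 0.1604, 0.2443]
tcp_rot: [-180.0, -0.0, 122.5]
ft_force: [-0.2, 0.6, -0.4]
gripper_width: -0.0
grasp_force: 0.0
```

```bash
python3 lid.py
python3 - <<'E'
from h import *
p,d=eyes.get_image("wrist")
r=eyes.cut_out("wrist","gift_box_lid")
W=world("wrist",r[0]["pixels"],d);W=W[(W[:,2]>.045)&(W[:,2]<.08)]
B=(W[:,0]-.51)*.843+(W[:,1]-.151)*.537
print(len(W),np.polyfit(B,W[:,2],1),B.min(),B.max(),cv2.minAreaRect((W[:,:2]*1000).astype(np.float32)))
E
```

```text
17.625
side gift_box_lid [[0.423, 0.043, 0.053], [0.513, 0.135, 0.059], [0.603, 0.24, 0.064]] ((511.872802734375, 147.4434051513672), (146.99594116210938, 201.52215576171875), 33.50839614868164)
slope [0.00551287 0.05935121]
top gift_box_lid [[0.458, 0.046, 0.051], [0.505, 0.145, 0.057], [0.599, 0.249, 0.066]] ((482.0633544921875, 130.86338806152344), (201.09652709960938, 192.94419860839844), 32.77582931518555)
slope [-0.38255298  0.06261826]
26999 [0.00053939 0.05775488] -0.07351746893049815 0.07190789555748371 ((510.2969970703125, 149.02589416503906), (142.8917694091797, 193.3150634765625), 33.55445098876953)
```

Wrist view: slope 0.0005, lid top at 57.8 mm (expected 57.5), box centre within about 2 mm of where it started.

```bash
python3 -c "
from station import job
print(job.job_done())"
```

```text
the job is handed in; nothing more can be done
None
```

I tipped the remote flat on its back with the buttons up, then pushed the lid fully shut; the box moved only about 2 mm, and I handed the job in after about 18 s of robot time (the hand-in returned no verdict).

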